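# Find the rattling housing and hold it out over the scrap bin

### The job

Three sealed blue counterweight housings stand on the rubber mat, and in one of them the steel weight has broken loose. Pick the housings up one at a time and shake them until you find the one that rattles, standing any sound one back upright on the mat. Then hold the rattling one out level, about a hand's breadth above the middle of the tilting scrap bin, and finish while still holding it there for sign-off; do not knock the bin or disturb the other things on the cart.

Things in the scene. Friction and masses are not known exactly. Their poses are not given: they have to be found in the camera images.
- housing_1: Sealed opaque blue plastic housing, one of three alike (same look, about 0.32 kg each). Body 120 (x) by 56 (y) by 46 mm high, with a mounting lug 11 mm long, 22 mm wide, 5 mm high at each x end. Origin at the centre of its underside, z up through the lid, x along its length; grip it across the 56 mm. Starts at the mat's -y end, its x within 0.3 rad of the mat's x.
- housing_2: Sealed blue housing like housing_1, in the middle of the mat. In one of the three, a different one from start to start, a 0.19 kg steel slug slides loose (friction about 0.12), 40 mm to either side of the middle along x and 8 mm along y, and knocks on the walls; in the other two a weight of the same mass is held fast in the middle. Shells vary by 20 g.
- housing_3: Sealed blue housing like housing_1 in all outside measures, axes and origin; it starts at the mat's +y end.
- mat: Black ribbed rubber mat fixed on the cart top, 190 (x) by 400 (y) by 4 mm thick; origin at the centre of its underside, z up. The housings stand on it in a row along its y, about 135 mm apart. It lies to the left or to the right of the robot's centre line, the bin on the other side.
- bin_frame: Fixed dark steel frame of the tilting bin: base plate 170 (x) by 268 (y) mm with two upright cheeks 122 mm high at y = +-125 mm carrying the pivot pins (105 mm up, along y). Origin at the centre of its underside, on the cart top.
- bin_mouth (a point): Centre of the open mouth of the tilting steel scrap bin that hangs between the cheeks, at the level of its rim, about 145 mm above the cart top (the higher edge up to 160 mm as the bin starts tilted by up to 0.18 rad about the pins' y axis). Mouth 170 (x) by 220 (y) mm; pale green sprue runners lie inside. The bin swings on its pins if knocked (friction 0.7 N m).
- castor_wheel: Bystander: black nylon castor wheel lying flat, 75 mm across, 30 mm high; origin at the centre of its underside.
- bushing: Bystander: white PTFE bushing standing on end, 40 mm outside, 24 mm bore, 32 mm high; origin at the centre of its underside.
- funnel: Bystander: yellow funnel standing mouth down, 120 mm across, 120 mm high; origin at the centre of its underside.
- mallet: Bystander: mallet lying flat, 282 mm long with a wooden handle, steel head with rubber faces 104 mm wide and 48 mm high; origin below the middle of its length, x towards the head.
- scrap_bin: Tub of the tilting steel scrap bin, 170 (x) by 220 (y) by 100 mm deep; origin on the pivot axis, 105 mm above the cart top; its y axis lies along the pins.

How it is judged:
On the way:
1. the housing with the broken weight is lifted clear of the mat and shaken so that the weight slides and knocks on a wall (((distance between weight_a_c0 and housing_1 below 0.06 m and z of housing_1 in the frame of mat above 0.02 m and (contact force between weight_a_c0 and housing_1 above 3.5 N or x of weight_a_c0 in the frame of housing_1 above 0.032 m or x of weight_a_c0 in the frame of housing_1 below -0.032 m)) or (distance between weight_a_c0 and housing_2 below 0.06 m and z of housing_2 in the frame of mat above 0.02 m and (contact force between weight_a_c0 and housing_2 above 3.5 N or x of weight_a_c0 in the frame of housing_2 above 0.032 m or x of weight_a_c0 in the frame of housing_2 below -0.032 m)) or (distance between weight_a_c0 and housing_3 below 0.06 m and z of housing_3 in the frame of mat above 0.02 m and (contact force between weight_a_c0 and housing_3 above 3.5 N or x of weight_a_c0 in the frame of housing_3 above 0.032 m or x of weight_a_c0 in the frame of housing_3 below -0.032 m)))).
At the end, for the whole second after the job is handed in: the rattling housing is held in the fingers, still, level within 0.2 rad, within 60 mm in plan of the middle of the bin mouth, underside 175 to 320 mm above the cart top (rim about 145), touching no part of the bin; the other two stand upright, released and still on the mat (((distance between weight_a_c0 and housing_1 below 0.06 m and (horizontal distance between housing_1 and bin_mouth below 0.06 m and height (world z) of housing_1 between 0.175 and 0.32 m and angle between housing_1's own z axis and vertical below 0.2 rad and linear speed of housing_1 below 0.04 m/s and contact force between the fingers and housing_1 above 2 N and contact force between housing_1 and scrap_bin below 0.05 N and contact force between housing_1 and bin_frame below 0.05 N)) or (not (distance between weight_a_c0 and housing_1 below 0.06 m) and (z of housing_1 in the frame of mat below 0.01 m and angle between housing_1's own z axis and vertical below 0.1 rad and linear speed of housing_1 below 0.03 m/s and contact force between the fingers and housing_1 below 0.1 N and x of housing_1 in the frame of mat between -0.095 and 0.095 m and y of housing_1 in the frame of mat between -0.2 and 0.2 m))) and ((distance between weight_a_c0 and housing_2 below 0.06 m and (horizontal distance between housing_2 and bin_mouth below 0.06 m and height (world z) of housing_2 between 0.175 and 0.32 m and angle between housing_2's own z axis and vertical below 0.2 rad and linear speed of housing_2 below 0.04 m/s and contact force between the fingers and housing_2 above 2 N and contact force between housing_2 and scrap_bin below 0.05 N and contact force between housing_2 and bin_frame below 0.05 N)) or (not (distance between weight_a_c0 and housing_2 below 0.06 m) and (z of housing_2 in the frame of mat below 0.01 m and angle between housing_2's own z axis and vertical below 0.1 rad and linear speed of housing_2 below 0.03 m/s and contact force between the fingers and housing_2 below 0.1 N and x of housing_2 in the frame of mat between -0.095 and 0.095 m and y of housing_2 in the frame of mat between -0.2 and 0.2 m))) and ((distance between weight_a_c0 and housing_3 below 0.06 m and (horizontal distance between housing_3 and bin_mouth below 0.06 m and height (world z) of housing_3 between 0.175 and 0.32 m and angle between housing_3's own z axis and vertical below 0.2 rad and linear speed of housing_3 below 0.04 m/s and contact force between the fingers and housing_3 above 2 N and contact force between housing_3 and scrap_bin below 0.05 N and contact force between housing_3 and bin_frame below 0.05 N)) or (not (distance between weight_a_c0 and housing_3 below 0.06 m) and (z of housing_3 in the frame of mat below 0.01 m and angle between housing_3's own z axis and vertical below 0.1 rad and linear speed of housing_3 below 0.03 m/s and contact force between the fingers and housing_3 below 0.1 N and x of housing_3 in the frame of mat between -0.095 and 0.095 m and y of housing_3 in the frame of mat between -0.2 and 0.2 m)))); the arm keeps its last pose, push and grip.
It fails at once if a bystander (castor wheel, bushing, funnel, mallet) is moved by more than 30 mm (distance of any of castor_wheel, bushing, funnel, mallet from where it was at the start of the episode above 0.03 m).
It fails at once if the scrap bin is knocked so that its mouth swings by more than 10 mm (distance of bin_mouth from where it was at the start of the episode above 0.01 m).
It fails at once if a housing is let go or dropped more than 25 mm above the mat ((z of housing_1 in the frame of mat above 0.029 m and contact force between the fingers and housing_1 below 0.05 N) or (z of housing_2 in the frame of mat above 0.029 m and contact force between the fingers and housing_2 below 0.05 N) or (z of housing_3 in the frame of mat above 0.029 m and contact force between the fingers and housing_3 below 0.05 N)).
It also fails if it takes over 72 s, if anything falls off the work surface, if the arm or the gripper's body presses on something with over 40 N, if the wrist force passes 120 N, or if a joint passes its speed limit or range.

### The arm

A 6-joint arm with a two-finger parallel gripper is mounted at the origin on the work surface. World frame = base frame: x ahead of the robot, y to its left, z up, the work surface at z = 0. Lengths are in m, angles in rad, forces in N, time in s.
With the tool pointing down it reaches from about 0.35 to 0.775 m from the base axis. Payload 5.5 kg.
Tool frame: the origin (TCP) lies midway between the tips of the shut fingers; the grasp point (between the pads) lies 19 mm behind it; z points along the fingers, y is the line along which they close (so a half turn about z gives the same grasp; the last joint's range is limited). The gripper opens to 85 mm and grips with 20 to 120 N. Pads are 22 mm wide; open, the fingers measure 114 mm over their backs; the gripper's body (76 mm by 85 mm) begins 54 mm behind the grasp point. The pads swing forward as they close: fully open they stand 13 mm farther back than shut.
Start: joints at [-0.14, 0.313, 0.046, 1.304, 0, 1.431], TCP at [0.575, -0, 0.231] pointing down, gripper open.
Joint ranges: [-2.76, 2.76], [-0.86, 1.69], [-1.03, 1.26], [-2.2, 2.34], [-1.47, 1.5], [-3.14, 3.14]. Speed limits (rad/s): [2.57, 2.57, 3.14, 3.14, 3.14, 3.14].

### API

Orientations are given as a rotation vector (axis times angle).
In Python, from rig import observe, capture, env, spot_in, masks_of, place_of gives the robot as it stands.
- The arm moves only by the tool play_rows, never from a script. Its argument "commands" is a list of rows, each an object of numbers: "dx", "dy", "dz": the shift along the tool's x, y, z in parts of the range, where 1.0 means 60 cm; "wx", "wy", "wz": the turn, a rotation vector about the tool's x, y, z in parts of the range, where 1.0 means 180 degrees. In form: [{"dx": .., "dy": .., "dz": .., "wx": .., "wy": .., "wz": ..}, ...]. A call has 1 to 12 rows; each row is the pose to reach, as a shift and turn from the pose commanded when the call began, along the tool's axes at that moment; what a row does not reach only later rows make up. A row lasts 1/10 s, in which the tool goes at most 50 mm and 8.59 degrees, less where a joint would pass 70% of its speed; a pose out of reach is approached as far as the arm can. Shift and turn numbers lie between -1 and 1, and a call with a number outside is refused. A call with a gripper value outside its range is refused whole. "fingers" is the opening, from -1 (shut) to 1 (fully open), set as the call begins (left out, the last holds). The fingers move at their own pace and stop on an object; "newtons" is the grip in N (left out, the last holds). Time passes only in rows, so rows that repeat a pose let the fingers close. It gives the time, the measured TCP pose, the force, the opening and the grip force at its end, in the units of the state.
- observe(): the state, without advancing time (a new reading comes with each control period).
- capture(name): name is "scene" or "side" or "wrist"; returns a dict with "image" (420x560x3 uint8, red, green, blue), "depth" (420x560 float32, m along the optical axis (not along the pixel's ray), 0 where there is no reading), "fx", "fy", "cx", "cy" (pixels), "pose" (4x4, takes a point from camera to world coordinates); the wrist camera has in their place "tool_from_camera" (4x4, takes a point from camera to tool coordinates, whose origin is the TCP and whose axes are the flange's). Camera axes: x right, y up, looking along -z (the intrinsics and any distortion apply to the point x, -y, -z); pixel columns grow to the right and rows downward; lengths in m; the calibration is good to about 2 mm. A picture is of the moment at which its call begins: read the wrist's pose just before it.
- env.finish_job(): hands the job in; it is judged then, once.
Trained networks look in a picture, given as the dict that the camera call returned (one of the last four; its "shot" number tells which), for a name from the list of things; names that differ only in an ending like _2 or _b are one class to them, and where a whole thing is asked for, a point or a joint stands for the part that bears it (a point fixed in the world has none). Each returns a list of dicts, best first, with "conf" (0 to 1); they miss things now and then, are a little off and sometimes report something else, mostly with a low value. They report only what shows in the picture. A call takes as long as a camera call.
- spot_in(picture, target): "centre" ([column, row] in pixels, amid what is visible of it).
- masks_of(picture, target): "pixels" (420x560 bool, what is visible of it) and "centre" ([column, row] in pixels, amid what is visible of it).
- place_of(picture, target): "centre" ([column, row] in pixels: a listed point, or the origin of a listed thing).
The state is a dict: "time": time; "qpos": joint angles; "joint_velocities": joint speeds; "joint_torque": joint torques, N m; "position": TCP position; "orientation": TCP orientation; "ft_force": force on the tool from outside, world axes, zero at the start; "ft_torque": the same for the moment, N m; "finger_gap": opening from 0.0 (shut) to 1.0 (fully open); "finger_force": force on a finger pad.
Only numpy, scipy, OpenCV 4.12 (cv2) and the standard library are available. Lean on these libraries where they do the work, as an engineer would, in place of code of your own. Each camera call takes 0.05 s, during which the arm holds its last target. There are 200 camera calls.

## Working session

There is one attempt and no reset: what is moved stays moved. The work goes in short steps, Python scripts to look and compute and a tool call to move; the robot and the scene stay as the last step left them, time stands still between calls to the robot, and variables do not carry over. Pictures are saved under pics/ and viewed, at most 10 in all, crops included, and the job is handed in when it is done.

Besides the shell and the picture viewer there is one more tool, called in YAML: its name, and indented under it one key for each argument. play_rows: Moves the arm, as the interface text tells. Its arguments: {"type":"object","properties":{"commands":{"type":"array","items":{"type":"object","properties":{"dx":{"type":"number"},"dy":{"type":"number"},"dz":{"type":"number"},"wx":{"type":"number"},"wy":{"type":"number"},"wz":{"type":"number"}}}},"fingers":{"type":"number"},"newtons":{"type":"number"}},"required":["commands"]}

```bash
ls; mkdir -p pics; cat > h.py <<'E'
import numpy as np, cv2
from rig import observe, capture, env, spot_in, masks_of, place_of
def cloud(c):
    d=c["depth"]; v,u=np.mgrid[:d.shape[0],:d.shape[1]]
    P=np.stack([(u-c["cx"])/c["fx"]*d,-(v-c["cy"])/c["fy"]*d,-d,np.ones_like(d)],-1)
    return (P@np.array(c["pose"]).T)[...,:3]
def save(c,n): cv2.imwrite(f"pics/{n}.png",cv2.cvtColor(c["image"],cv2.COLOR_RGB2BGR))
E
python3 - <<'E'
from h import *
s=observe(); print({k:np.round(v,3) for k,v in s.items()})
for n in ["scene","side"]:
    c=capture(n); save(c,n); W=cloud(c)
    print(n,[k for k in c],np.round(c["pose"],3))
    for t in ["housing_1","bin_mouth","scrap_bin","mat","funnel","mallet","castor_wheel","bushing"]:
        for m in masks_of(c,t)[:4]:
            if m["conf"]<.3: continue
            k=m["pixels"]&(c["depth"]>0); P=W[k]
            if t=="housing_1": P=P[P[:,2]>0.044]
            if len(P)<10: continue
            zt=P[:,2]
            r=cv2.minAreaRect(P[:,:2].astype(np.float32)*1000)
            print(t,round(m["conf"],2),np.round(m["centre"]),k.sum(),np.round(np.median(P,0),3),"z",np.round(np.percentile(zt,[2,98]),3),"rect",np.round(r[0]),np.round(r[1]),round(r[2],1))
    for p in place_of(c,"bin_mouth")[:2]: print("mouth",p)
E
```

```text
pics
{'time': np.float64(0.0), 'qpos': array([-0.14 ,  0.314,  0.045,  1.304, -0.   ,  1.431]), 'joint_velocities': array([-0.   , -0.001, -0.001,  0.001,  0.002,  0.001]), 'joint_torque': array([-3.0000e-03, -4.8063e+01,  2.9853e+01,  2.0000e-02, -0.0000e+00,
       -0.0000e+00]), 'position': array([0.574, 0.   , 0.23 ]), 'orientation': array([-2.22e+00, -2.22e+00,  2.00e-03]), 'ft_force': array([ 0.505, -0.805,  0.704]), 'ft_torque': array([ 0.031, -0.008, -0.002]), 'finger_force': np.float64(0.0), 'finger_gap': np.float64(1.0)}
scene ['image', 'depth', 'fx', 'fy', 'cx', 'cy', 'pose', 'shot'] [[ 0.413 -0.733  0.541  1.407]
 [ 0.911  0.339 -0.237 -0.24 ]
 [-0.01   0.59   0.807  1.299]
 [ 0.     0.     0.     1.   ]]
housing_1 0.85 [168. 233.] 686 [ 0.51  -0.226  0.051] z [0.045 0.056] rect [ 508. -225.] [124.  56.] 6.9
housing_1 0.61 [209. 227.] 621 [ 0.526 -0.087  0.051] z [0.045 0.056] rect [522. -86.] [123.  56.] 3.5
housing_1 0.58 [127. 244.] 685 [ 0.483 -0.352  0.051] z [0.045 0.057] rect [ 479. -352.] [122.  56.] 5.3
bin_mouth 0.81 [286. 178.] 4081 [0.487 0.212 0.087] z [0.005
[... 1392 characters left out ...]
[0.047 0.15 ] rect [501.  -3.] [120. 232.] 11.2
bin_mouth 0.6 [302. 242.] 7699 [0.506 0.203 0.1  ] z [0.042 0.155] rect [551. 104.] [456. 275.] 88.1
mat 0.85 [379. 192.] 1527 [ 0.424 -0.19   0.004] z [0.001 0.008] rect [ 484. -217.] [404. 189.] 84.0
funnel 0.76 [235. 382.] 3216 [0.491 0.565 0.032] z [0.005 0.119] rect [503. 547.] [116. 119.] 68.2
mallet 0.76 [230. 213.] 1180 [0.793 0.124 0.03 ] z [-0.     0.048] rect [828.  -0.] [118. 332.] 15.4
castor_wheel 0.61 [296. 159.] 344 [ 0.72  -0.244  0.028] z [0.003 0.034] rect [ 724. -257.] [73. 73.] 12.1
bushing 0.85 [216. 243.] 264 [0.743 0.229 0.025] z [0.002 0.034] rect [756. 204.] [38. 83.] 30.5
mouth {'centre': [301.8, 223.5], 'conf': 0.93}
```

```bash
python3 - <<'E'
from h import *
for n in ["scene","side"]:
    c=capture(n); W=cloud(c)
    for m in masks_of(c,"housing_1")[:3]:
        P=W[m["pixels"]&(abs(W[...,2]-.051)<.0045)]
        r=cv2.minAreaRect(P[:,:2].astype(np.float32)*1000)
        q=P[:,:2]-P[:,:2].mean(0); w,V=np.linalg.eigh(q.T@q); a=V[:,1]*np.sign(V[0,1])
        print(n,np.round(r[0]),np.round(r[1]),round(r[2],1),"mean",np.round(P.mean(0),3),"pca deg",np.degrees(np.arctan2(a[1],a[0])).round(1))
    z=145e-3
    for p in place_of(c,"bin_mouth")[:1]:
        u,v=p["centre"]; R=np.array(c["pose"]); d=R[:3,:3]@[(u-c["cx"])/c["fx"],-(v-c["cy"])/c["fy"],-1]
        print("mouth",R[:3,3]+d*(z-R[2,3])/d[2])
    k=(W[...,2]>.115)&(W[...,2]<.17)&(W[...,1]>.05)&(W[...,1]<.4)&(W[...,0]>.35)&(W[...,0]<.68)&(c["depth"]>0)
    P=W[k]; r=cv2.minAreaRect(P[:,:2].astype(np.float32)*1000); print("rim",r,np.percentile(P,[1,50,99],axis=0).round(3).tolist())
c=np.hstack([cv2.imread("pics/scene.png")[60:400,60:460],cv2.imread("pics/side.png")[60:400,130:530]])
cv2.imwrite("pics/a.png",c)
E
```

```text
scene [ 509. -225.] [122.  56.] 6.2 mean [ 0.51  -0.226  0.051] pca deg 6.1
scene [523. -86.] [121.  56.] 3.4 mean [ 0.525 -0.086  0.051] pca deg 2.5
scene [ 479. -352.] [120.  56.] 5.4 mean [ 0.482 -0.352  0.051] pca deg 6.1
mouth [0.50678978 0.20101964 0.145     ]
rim ((511.5867919921875, 204.80654907226562), (267.498779296875, 180.85997009277344), 87.57979583740234) [[0.422, 0.078, 0.115], [0.459, 0.214, 0.136], [0.601, 0.328, 0.159]]
side [ 471. -313.] [118. 131.] 6.2 mean [ 0.474 -0.341  0.05 ] pca deg 12.4
side [ 504. -223.] [118.  61.] 8.4 mean [ 0.503 -0.22   0.05 ] pca deg 7.0
side [517. -83.] [119.  60.] 6.2 mean [ 0.517 -0.083  0.05 ] pca deg 4.9
mouth [0.50472613 0.21659164 0.145     ]
rim ((510.13995361328125, 215.05043029785156), (249.63589477539062, 175.40899658203125), 87.8995132446289) [[0.421, 0.094, 0.115], [0.498, 0.238, 0.133], [0.597, 0.333, 0.158]]
```

View pics/a.png

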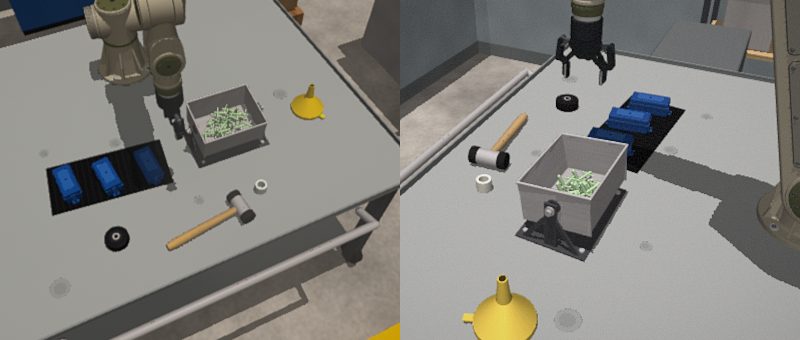

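The manual's scale: shifts go in shares of 60 cm and turns go in shares of 180 degrees. Converting my numbers, -0.085 m / 0.6 = -0.1417, -0.053 m / 0.6 = -0.0883, -94.5 degrees / 180 = -0.525.

play_rows:
  commands:
    - {"dx":-0.0667,"dy":-0.0333,"wz":-0.0444}
    - {"dx":-0.1417,"dy":-0.0883,"wz":-0.0889}
    - {"dx":-0.1417,"dy":-0.0883,"wz":-0.1333}
    - {"dx":-0.1417,"dy":-0.0883,"wz":-0.1778}
    - {"dx":-0.1417,"dy":-0.0883,"wz":-0.2222}
    - {"dx":-0.1417,"dy":-0.0883,"wz":-0.2667}
    - {"dx":-0.1417,"dy":-0.0883,"wz":-0.3111}
    - {"dx":-0.1417,"dy":-0.0883,"wz":-0.3556}
    - {"dx":-0.1417,"dy":-0.0883,"wz":-0.4}
    - {"dx":-0.1417,"dy":-0.0883,"wz":-0.4444}
    - {"dx":-0.1417,"dy":-0.0883,"wz":-0.4889}
    - {"dx":-0.1417,"dy":-0.0883,"wz":-0.525}
  fingers: 1
  newtons: 60

```text
validation failed for argument at $.co...
```

```bash
cat >> h.py <<'E'
from scipy.spatial.transform import Rotation as Ro
def wrist():
    s=observe(); R=Ro.from_rotvec(s["orientation"]).as_matrix()
    c=capture("wrist"); T=np.eye(4); T[:3,:3]=R; T[:3,3]=s["position"]
    c["pose"]=T@np.array(c["tool_from_camera"]); return c,s,R
def tops(c,zt=.051,tol=.006):
    W=cloud(c)
    for m in masks_of(c,"housing_1")[:3]:
        P=W[m["pixels"]&(abs(W[...,2]-zt)<tol)]
        if len(P)<50: continue
        r=cv2.minAreaRect(P[:,:2].astype(np.float32)*1000)
        print(round(m["conf"],2),"rect",np.round(r[0]),np.round(r[1]),round(r[2],1),"z",P[:,2].mean().round(4))
E
python3 - <<'E'
from h import *
c,s,R=wrist(); save(c,"w1"); print(s["qpos"].round(2),s["position"].round(4),"\n",R.round(3)); tops(c)
E
```

```text
[-0.14  0.31  0.05  1.3   0.    1.43] [ 0.575  -0.      0.2313] 
 [[ 0.  1.  0.]
 [ 1. -0.  0.]
 [ 0.  0. -1.]]
0.89 rect [521. -84.] [119.  56.] 4.2 z 0.0497
0.73 rect [ 510. -204.] [108.  25.] 10.9 z 0.0488
```

View pics/w1.png

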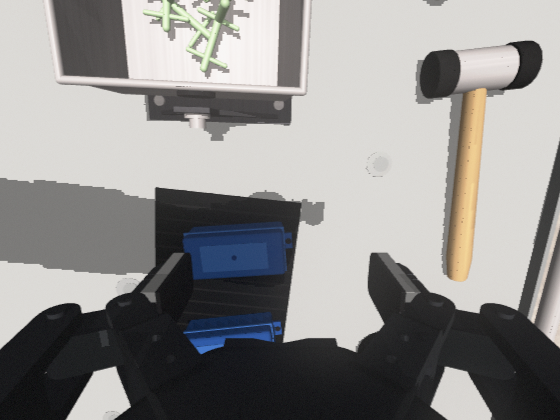

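The wrist picture shows housing_3 at about (237, 250) and part of housing_2 below it. The first move call was refused, so I am resending it with every field filled in.

To row units: -0.085 m / 0.6 = -0.1417, -0.053 m / 0.6 = -0.0883, -94.5 degrees / 180 = -0.525.

play_rows:
  commands:
    - {"dx":-0.0667,"dy":-0.0333,"dz":0,"wx":0,"wy":0,"wz":-0.0444}
    - {"dx":-0.1417,"dy":-0.0883,"dz":0,"wx":0,"wy":0,"wz":-0.0889}
    - {"dx":-0.1417,"dy":-0.0883,"dz":0,"wx":0,"wy":0,"wz":-0.1333}
    - {"dx":-0.1417,"dy":-0.0883,"dz":0,"wx":0,"wy":0,"wz":-0.1778}
    - {"dx":-0.1417,"dy":-0.0883,"dz":0,"wx":0,"wy":0,"wz":-0.2222}
    - {"dx":-0.1417,"dy":-0.0883,"dz":0,"wx":0,"wy":0,"wz":-0.2667}
    - {"dx":-0.1417,"dy":-0.0883,"dz":0,"wx":0,"wy":0,"wz":-0.3111}
    - {"dx":-0.1417,"dy":-0.0883,"dz":0,"wx":0,"wy":0,"wz":-0.3556}
    - {"dx":-0.1417,"dy":-0.0883,"dz":0,"wx":0,"wy":0,"wz":-0.4}
    - {"dx":-0.1417,"dy":-0.0883,"dz":0,"wx":0,"wy":0,"wz":-0.4444}
    - {"dx":-0.1417,"dy":-0.0883,"dz":0,"wx":0,"wy":0,"wz":-0.4889}
    - {"dx":-0.1417,"dy":-0.0883,"dz":0,"wx":0,"wy":0,"wz":-0.525}
  fingers: 1
  newtons: 60

```text
time: 2.6
position: [0.522, -0.085, 0.2314]
orientation: [-0.132, 3.139, -0.0]
ft_force: [0.7, 0.2, 0.4]
finger_gap: 1.006
finger_force: 0.0
```

To row units: 0.219 m / 0.6 = 0.365, 0.21 m / 0.6 = 0.35.

play_rows:
  commands:
    - {"dx":0,"dy":0,"dz":0.0833,"wx":0,"wy":0,"wz":0}
    - {"dx":0,"dy":0,"dz":0.1667,"wx":0,"wy":0,"wz":0}
    - {"dx":0,"dy":0,"dz":0.2333,"wx":0,"wy":0,"wz":0}
    - {"dx":0,"dy":0,"dz":0.2833,"wx":0,"wy":0,"wz":0}
    - {"dx":0,"dy":0,"dz":0.325,"wx":0,"wy":0,"wz":0}
    - {"dx":0,"dy":0,"dz":0.35,"wx":0,"wy":0,"wz":0}
    - {"dx":0,"dy":0,"dz":0.365,"wx":0,"wy":0,"wz":0}
    - {"dx":0,"dy":0,"dz":0.365,"wx":0,"wy":0,"wz":0}

```text
time: 3.4
position: [0.5212, -0.0848, 0.0113]
orientation: [0.123, -3.137, -0.001]
ft_force: [-0.3, -0.5, -0.1]
finger_gap: 1.0
finger_force: 0.0
```

play_rows:
  commands:
    - {"dx":0,"dy":0,"dz":0,"wx":0,"wy":0,"wz":0}
    - {"dx":0,"dy":0,"dz":0,"wx":0,"wy":0,"wz":0}
    - {"dx":0,"dy":0,"dz":0,"wx":0,"wy":0,"wz":0}
    - {"dx":0,"dy":0,"dz":0,"wx":0,"wy":0,"wz":0}
    - {"dx":0,"dy":0,"dz":0,"wx":0,"wy":0,"wz":0}
    - {"dx":0,"dy":0,"dz":0,"wx":0,"wy":0,"wz":0}
    - {"dx":0,"dy":0,"dz":0,"wx":0,"wy":0,"wz":0}
    - {"dx":0,"dy":0,"dz":0,"wx":0,"wy":0,"wz":0}
  fingers: -1
  newtons: 70

```text
time: 4.2
position: [0.5233, -0.0853, 0.0138]
orientation: [-0.123, 3.136, -0.001]
ft_force: [0.1, 0.1, 5.7]
finger_gap: 0.642
finger_force: 75.0
```

To row units: -0.12 m / 0.6 = -0.2, -0.11 m / 0.6 = -0.1833.

play_rows:
  commands:
    - {"dx":0,"dy":0,"dz":-0.0167,"wx":0,"wy":0,"wz":0}
    - {"dx":0,"dy":0,"dz":-0.0667,"wx":0,"wy":0,"wz":0}
    - {"dx":0,"dy":0,"dz":-0.1333,"wx":0,"wy":0,"wz":0}
    - {"dx":0,"dy":0,"dz":-0.1833,"wx":0,"wy":0,"wz":0}
    - {"dx":0,"dy":0,"dz":-0.2,"wx":0,"wy":0,"wz":0}
    - {"dx":0,"dy":0,"dz":-0.2,"wx":0,"wy":0,"wz":0}
    - {"dx":0,"dy":0,"dz":-0.2,"wx":0,"wy":0,"wz":0}
    - {"dx":0,"dy":0,"dz":-0.2,"wx":0,"wy":0,"wz":0}

```text
time: 5.0
position: [0.5206, -0.0846, 0.1302]
orientation: [0.123, -3.136, -0.002]
ft_force: [-0.1, -0.6, -3.0]
finger_gap: 0.646
finger_force: 75.0
```

```bash
cat > o.py <<'E'
from rig import observe,capture
import numpy as np
for i in range(3):
    s=observe(); print(s["time"],s["ft_force"].round(2),s["ft_torque"].round(3),s["finger_gap"].round(3),s["finger_force"].round(1)); capture("wrist")
print(s["qpos"].round(2),s["position"].round(4),s["orientation"].round(3))
E
python3 o.py
```

```text
Traceback (most recent call last):
  File "o.py", line 4, in <module>
    s=observe(); print(s["time"],s["ft_force"].round(2),s["ft_torque"].round(3),s["finger_gap"].round(3),s["finger_force"].round(1)); capture("wrist")
                                                                                ^^^^^^^^^^^^^^^^^^^^^
AttributeError: 'float' object has no attribute 'round'
```

To row units: 22 degrees / 180 = 0.1222.

play_rows:
  commands:
    - {"dx":0,"dy":0,"dz":0,"wx":0,"wy":0.0444,"wz":0}
    - {"dx":0,"dy":0,"dz":0,"wx":0,"wy":0.0889,"wz":0}
    - {"dx":0,"dy":0,"dz":0,"wx":0,"wy":0.1222,"wz":0}
    - {"dx":0,"dy":0,"dz":0,"wx":0,"wy":0.1222,"wz":0}
    - {"dx":0,"dy":0,"dz":0,"wx":0,"wy":0.1222,"wz":0}
    - {"dx":0,"dy":0,"dz":0,"wx":0,"wy":0.1222,"wz":0}
    - {"dx":0,"dy":0,"dz":0,"wx":0,"wy":0.0833,"wz":0}
    - {"dx":0,"dy":0,"dz":0,"wx":0,"wy":0.0444,"wz":0}
    - {"dx":0,"dy":0,"dz":0,"wx":0,"wy":0,"wz":0}
    - {"dx":0,"dy":0,"dz":0,"wx":0,"wy":0,"wz":0}
    - {"dx":0,"dy":0,"dz":0,"wx":0,"wy":0,"wz":0}
    - {"dx":0,"dy":0,"dz":0,"wx":0,"wy":0,"wz":0}

```text
time: 6.2
position: [0.5236, -0.0857, 0.1343]
orientation: [-0.123, 3.136, -0.002]
ft_force: [1.0, 0.1, -2.1]
finger_gap: 0.646
finger_force: 78.5
```

```bash
python3 o.py
```

```text
Traceback (most recent call last):
  File "o.py", line 4, in <module>
    s=observe(); print(s["time"],s["ft_force"].round(2),s["ft_torque"].round(3),s["finger_gap"].round(3),s["finger_force"].round(1)); capture("wrist")
                                                                                ^^^^^^^^^^^^^^^^^^^^^
AttributeError: 'float' object has no attribute 'round'
```

To row units: -22 degrees / 180 = -0.1222.

play_rows:
  commands:
    - {"dx":0,"dy":0,"dz":0,"wx":0,"wy":-0.0444,"wz":0}
    - {"dx":0,"dy":0,"dz":0,"wx":0,"wy":-0.0889,"wz":0}
    - {"dx":0,"dy":0,"dz":0,"wx":0,"wy":-0.1222,"wz":0}
    - {"dx":0,"dy":0,"dz":0,"wx":0,"wy":-0.1222,"wz":0}
    - {"dx":0,"dy":0,"dz":0,"wx":0,"wy":-0.1222,"wz":0}
    - {"dx":0,"dy":0,"dz":0,"wx":0,"wy":-0.1222,"wz":0}
    - {"dx":0,"dy":0,"dz":0,"wx":0,"wy":-0.0833,"wz":0}
    - {"dx":0,"dy":0,"dz":0,"wx":0,"wy":-0.0444,"wz":0}
    - {"dx":0,"dy":0,"dz":0,"wx":0,"wy":0,"wz":0}
    - {"dx":0,"dy":0,"dz":0,"wx":0,"wy":0,"wz":0}
    - {"dx":0,"dy":0,"dz":0,"wx":0,"wy":0,"wz":0}
    - {"dx":0,"dy":0,"dz":0,"wx":0,"wy":0,"wz":0}

```text
time: 7.4
position: [0.5224, -0.0849, 0.1323]
orientation: [-0.124, 3.137, -0.0]
ft_force: [-0.3, 0.3, -2.8]
finger_gap: 0.645
finger_force: 79.1
```

```bash
python3 o.py
```

```text
Traceback (most recent call last):
  File "o.py", line 4, in <module>
    s=observe(); print(s["time"],s["ft_force"].round(2),s["ft_torque"].round(3),s["finger_gap"].round(3),s["finger_force"].round(1)); capture("wrist")
                                                                                ^^^^^^^^^^^^^^^^^^^^^
AttributeError: 'float' object has no attribute 'round'
```

```bash
cat > o.py <<'E'
from rig import observe,capture
import numpy as np
F=[]
for i in range(6):
    s=observe(); F.append(np.r_[s["ft_force"],s["ft_torque"]]); capture("wrist")
F=np.array(F); print(s["time"],F.mean(0).round(3),"sd",F.std(0).round(3),round(float(s["finger_gap"]),3),round(float(s["finger_force"]),1))
print(np.round(s["position"],4),np.round(s["orientation"],3))
E
python3 o.py
```

```text
7.65 [ 0.026 -0.037 -2.707 -0.016  0.017  0.023] sd [0.222 0.413 0.632 0.012 0.016 0.017] 0.647 79.1
[ 0.5215 -0.0851  0.1333] [-1.220e-01  3.137e+00 -1.000e-03]
```

To row units: 22 degrees / 180 = 0.1222.

play_rows:
  commands:
    - {"dx":0,"dy":0,"dz":0,"wx":0,"wy":0.0444,"wz":0}
    - {"dx":0,"dy":0,"dz":0,"wx":0,"wy":0.0889,"wz":0}
    - {"dx":0,"dy":0,"dz":0,"wx":0,"wy":0.1222,"wz":0}
    - {"dx":0,"dy":0,"dz":0,"wx":0,"wy":0.1222,"wz":0}
    - {"dx":0,"dy":0,"dz":0,"wx":0,"wy":0.1222,"wz":0}
    - {"dx":0,"dy":0,"dz":0,"wx":0,"wy":0.1222,"wz":0}
    - {"dx":0,"dy":0,"dz":0,"wx":0,"wy":0.0833,"wz":0}
    - {"dx":0,"dy":0,"dz":0,"wx":0,"wy":0.0444,"wz":0}
    - {"dx":0,"dy":0,"dz":0,"wx":0,"wy":0,"wz":0}
    - {"dx":0,"dy":0,"dz":0,"wx":0,"wy":0,"wz":0}
    - {"dx":0,"dy":0,"dz":0,"wx":0,"wy":0,"wz":0}
    - {"dx":0,"dy":0,"dz":0,"wx":0,"wy":0,"wz":0}

```text
time: 8.9
position: [0.5236, -0.0857, 0.1344]
orientation: [-0.123, 3.136, -0.002]
ft_force: [0.2, 0.3, -2.8]
finger_gap: 0.645
finger_force: 79.9
```

```bash
python3 o.py
```

```text
9.15 [ 2.120e-01  3.410e-01 -2.944e+00 -1.400e-02 -1.900e-02  1.000e-03] sd [0.292 0.509 0.52  0.015 0.046 0.019] 0.646 79.9
[ 0.5233 -0.0852  0.1322] [ 0.124 -3.139  0.   ]
```

To row units: -24 degrees / 180 = -0.1333.

play_rows:
  commands:
    - {"dx":0,"dy":0,"dz":0,"wx":0,"wy":-0.0444,"wz":0}
    - {"dx":0,"dy":0,"dz":0,"wx":0,"wy":-0.0889,"wz":0}
    - {"dx":0,"dy":0,"dz":0,"wx":0,"wy":-0.1333,"wz":0}
    - {"dx":0,"dy":0,"dz":0,"wx":0,"wy":-0.1333,"wz":0}
    - {"dx":0,"dy":0,"dz":0,"wx":0,"wy":-0.1333,"wz":0}
    - {"dx":0,"dy":0,"dz":0,"wx":0,"wy":-0.1333,"wz":0}
    - {"dx":0,"dy":0,"dz":0,"wx":0,"wy":-0.0889,"wz":0}
    - {"dx":0,"dy":0,"dz":0,"wx":0,"wy":-0.0444,"wz":0}
    - {"dx":0,"dy":0,"dz":0,"wx":0,"wy":0,"wz":0}
    - {"dx":0,"dy":0,"dz":0,"wx":0,"wy":0,"wz":0}
    - {"dx":0,"dy":0,"dz":0,"wx":0,"wy":0,"wz":0}
    - {"dx":0,"dy":0,"dz":0,"wx":0,"wy":0,"wz":0}

```text
time: 10.4
position: [0.5223, -0.0849, 0.1324]
orientation: [-0.124, 3.137, -0.0]
ft_force: [-0.1, 0.6, -3.3]
finger_gap: 0.643
finger_force: 80.2
```

```bash
python3 o.py; python3 - <<'E'
from h import *
c,s,R=wrist(); tops(c,.17,.02)
E
```

```text
10.65 [ 0.092 -0.079 -2.928  0.004  0.014  0.014] sd [0.197 0.405 0.45  0.018 0.022 0.019] 0.642 80.2
[ 0.5214 -0.0851  0.1332] [-1.230e-01  3.137e+00 -1.000e-03]
0.96 rect [501. -86.] [89. 63.] 5.4 z 0.1687
```

To row units: 0.12 m / 0.6 = 0.2, 0.119 m / 0.6 = 0.1983.

play_rows:
  commands:
    - {"dx":0,"dy":0,"dz":0.0667,"wx":0,"wy":0,"wz":0}
    - {"dx":0,"dy":0,"dz":0.125,"wx":0,"wy":0,"wz":0}
    - {"dx":0,"dy":0,"dz":0.1583,"wx":0,"wy":0,"wz":0}
    - {"dx":0,"dy":0,"dz":0.18,"wx":0,"wy":0,"wz":0}
    - {"dx":0,"dy":0,"dz":0.1917,"wx":0,"wy":0,"wz":0}
    - {"dx":0,"dy":0,"dz":0.1983,"wx":0,"wy":0,"wz":0}
    - {"dx":0,"dy":0,"dz":0.2,"wx":0,"wy":0,"wz":0}
    - {"dx":0,"dy":0,"dz":0.2,"wx":0,"wy":0,"wz":0}
    - {"dx":0,"dy":0,"dz":0.2,"wx":0,"wy":0,"wz":0}

```text
time: 11.7
position: [0.5225, -0.0852, 0.0138]
orientation: [-0.123, 3.138, -0.001]
ft_force: [-4.5, 1.1, 6.9]
finger_gap: 0.649
finger_force: 81.2
```

play_rows:
  commands:
    - {"dx":0,"dy":0,"dz":0,"wx":0,"wy":0,"wz":0}
    - {"dx":0,"dy":0,"dz":0,"wx":0,"wy":0,"wz":0}
    - {"dx":0,"dy":0,"dz":0,"wx":0,"wy":0,"wz":0}
    - {"dx":0,"dy":0,"dz":0,"wx":0,"wy":0,"wz":0}
    - {"dx":0,"dy":0,"dz":0,"wx":0,"wy":0,"wz":0}
    - {"dx":0,"dy":0,"dz":0,"wx":0,"wy":0,"wz":0}
    - {"dx":0,"dy":0,"dz":0,"wx":0,"wy":0,"wz":0}
  fingers: 1

```text
time: 12.4
position: [0.522, -0.085, 0.0122]
orientation: [0.123, -3.139, -0.0]
ft_force: [0.4, 0.3, 0.1]
finger_gap: 0.999
finger_force: 0.0
```

To row units: -0.219 m / 0.6 = -0.365, -0.19 m / 0.6 = -0.3167.

play_rows:
  commands:
    - {"dx":0,"dy":0,"dz":-0.0333,"wx":0,"wy":0,"wz":0}
    - {"dx":0,"dy":0,"dz":-0.1,"wx":0,"wy":0,"wz":0}
    - {"dx":0,"dy":0,"dz":-0.1833,"wx":0,"wy":0,"wz":0}
    - {"dx":0,"dy":0,"dz":-0.25,"wx":0,"wy":0,"wz":0}
    - {"dx":0,"dy":0,"dz":-0.3167,"wx":0,"wy":0,"wz":0}
    - {"dx":0,"dy":0,"dz":-0.365,"wx":0,"wy":0,"wz":0}
    - {"dx":0,"dy":0,"dz":-0.365,"wx":0,"wy":0,"wz":0}
    - {"dx":0,"dy":0,"dz":-0.365,"wx":0,"wy":0,"wz":0}

```text
time: 13.2
position: [0.5224, -0.0851, 0.2318]
orientation: [-0.123, 3.138, -0.001]
ft_force: [-0.8, 0.1, -1.0]
finger_gap: 1.002
finger_force: 0.0
```

```bash
python3 - <<'E'
from h import *
c,s,R=wrist(); save(c,"w2"); print(s["qpos"].round(2),s["position"].round(4),s["time"],"\n",R.round(3)); tops(c)
c=capture("scene");tops(c)
E
python3 o.py
```

```text
[-0.31  0.22 -0.07  1.27  0.   -0.39] [ 0.5224 -0.0851  0.2318] 13.2 
 [[-0.997 -0.078  0.002]
 [-0.078  0.997 -0.   ]
 [-0.002 -0.001 -1.   ]]
0.84 rect [520. -84.] [120.  56.] 4.0 z 0.0496
0.75 rect [ 506. -224.] [120.  56.] 7.1 z 0.0496
0.71 rect [ 477. -350.] [119.  57.] 4.7 z 0.0496
0.75 rect [ 478. -352.] [126.  55.] 5.3 z 0.0506
0.71 rect [521. -86.] [122.  56.] 3.9 z 0.0509
0.64 rect [ 509. -225.] [123.  55.] 6.5 z 0.0508
13.65 [ 0.231 -0.269 -0.152  0.01  -0.008  0.019] sd [0.151 0.35  0.377 0.019 0.025 0.037] 0.999 0.0
[ 0.5218 -0.0849  0.2307] [ 1.230e-01 -3.138e+00 -1.000e-03]
```

To row units: 0.218 m / 0.6 = 0.3633, 0.21 m / 0.6 = 0.35, -2.3 degrees / 180 = -0.0128.

play_rows:
  commands:
    - {"dx":0.015,"dy":-0.075,"dz":0,"wx":0,"wy":0,"wz":-0.0056}
    - {"dx":0.03,"dy":-0.15,"dz":0,"wx":0,"wy":0,"wz":-0.0128}
    - {"dx":0.045,"dy":-0.2283,"dz":0.0333,"wx":0,"wy":0,"wz":-0.0128}
    - {"dx":0.045,"dy":-0.2283,"dz":0.1,"wx":0,"wy":0,"wz":-0.0128}
    - {"dx":0.045,"dy":-0.2283,"dz":0.1667,"wx":0,"wy":0,"wz":-0.0128}
    - {"dx":0.045,"dy":-0.2283,"dz":0.2333,"wx":0,"wy":0,"wz":-0.0128}
    - {"dx":0.045,"dy":-0.2283,"dz":0.2833,"wx":0,"wy":0,"wz":-0.0128}
    - {"dx":0.045,"dy":-0.2283,"dz":0.325,"wx":0,"wy":0,"wz":-0.0128}
    - {"dx":0.045,"dy":-0.2283,"dz":0.35,"wx":0,"wy":0,"wz":-0.0128}
    - {"dx":0.045,"dy":-0.2283,"dz":0.3633,"wx":0,"wy":0,"wz":-0.0128}
    - {"dx":0.045,"dy":-0.2283,"dz":0.3633,"wx":0,"wy":0,"wz":-0.0128}

```text
time: 14.8
position: [0.5052, -0.2233, 0.0123]
orientation: [0.186, -3.134, -0.002]
ft_force: [0.1, 0.4, 0.7]
finger_gap: 0.998
finger_force: 0.0
```

play_rows:
  commands:
    - {"dx":0,"dy":0,"dz":0,"wx":0,"wy":0,"wz":0}
    - {"dx":0,"dy":0,"dz":0,"wx":0,"wy":0,"wz":0}
    - {"dx":0,"dy":0,"dz":0,"wx":0,"wy":0,"wz":0}
    - {"dx":0,"dy":0,"dz":0,"wx":0,"wy":0,"wz":0}
    - {"dx":0,"dy":0,"dz":0,"wx":0,"wy":0,"wz":0}
    - {"dx":0,"dy":0,"dz":0,"wx":0,"wy":0,"wz":0}
    - {"dx":0,"dy":0,"dz":0,"wx":0,"wy":0,"wz":0}
    - {"dx":0,"dy":0,"dz":0,"wx":0,"wy":0,"wz":0}
  fingers: -1
  newtons: 75

```text
time: 15.6
position: [0.5071, -0.2245, 0.0149]
orientation: [-0.186, 3.133, -0.003]
ft_force: [-0.2, -0.8, 5.9]
finger_gap: 0.647
finger_force: 80.6
```

To row units: -0.12 m / 0.6 = -0.2, -0.11 m / 0.6 = -0.1833.

play_rows:
  commands:
    - {"dx":0,"dy":0,"dz":-0.0167,"wx":0,"wy":0,"wz":0}
    - {"dx":0,"dy":0,"dz":-0.0667,"wx":0,"wy":0,"wz":0}
    - {"dx":0,"dy":0,"dz":-0.1333,"wx":0,"wy":0,"wz":0}
    - {"dx":0,"dy":0,"dz":-0.1833,"wx":0,"wy":0,"wz":0}
    - {"dx":0,"dy":0,"dz":-0.2,"wx":0,"wy":0,"wz":0}
    - {"dx":0,"dy":0,"dz":-0.2,"wx":0,"wy":0,"wz":0}
    - {"dx":0,"dy":0,"dz":-0.2,"wx":0,"wy":0,"wz":0}

```text
time: 16.3
position: [0.505, -0.2231, 0.1319]
orientation: [0.186, -3.134, -0.002]
ft_force: [-1.1, 0.5, -2.6]
finger_gap: 0.644
finger_force: 80.3
```

To row units: 22 degrees / 180 = 0.1222.

play_rows:
  commands:
    - {"dx":0,"dy":0,"dz":0,"wx":0,"wy":0.0444,"wz":0}
    - {"dx":0,"dy":0,"dz":0,"wx":0,"wy":0.0889,"wz":0}
    - {"dx":0,"dy":0,"dz":0,"wx":0,"wy":0.1222,"wz":0}
    - {"dx":0,"dy":0,"dz":0,"wx":0,"wy":0.1222,"wz":0}
    - {"dx":0,"dy":0,"dz":0,"wx":0,"wy":0.1222,"wz":0}
    - {"dx":0,"dy":0,"dz":0,"wx":0,"wy":0.1222,"wz":0}
    - {"dx":0,"dy":0,"dz":0,"wx":0,"wy":0.0833,"wz":0}
    - {"dx":0,"dy":0,"dz":0,"wx":0,"wy":0.0444,"wz":0}
    - {"dx":0,"dy":0,"dz":0,"wx":0,"wy":0,"wz":0}
    - {"dx":0,"dy":0,"dz":0,"wx":0,"wy":0,"wz":0}
    - {"dx":0,"dy":0,"dz":0,"wx":0,"wy":0,"wz":0}
    - {"dx":0,"dy":0,"dz":0,"wx":0,"wy":0,"wz":0}

```text
time: 17.5
position: [0.5072, -0.2247, 0.1351]
orientation: [-0.186, 3.135, -0.003]
ft_force: [-0.2, -0.1, -3.1]
finger_gap: 0.645
finger_force: 82.3
```

```bash
python3 o.py
```

```text
17.75 [ 0.04   0.419 -3.097 -0.004  0.049  0.004] sd [0.307 0.661 0.478 0.02  0.02  0.031] 0.643 82.3
[ 0.507  -0.2239  0.133 ] [ 0.188 -3.136 -0.   ]
```

To row units: -22 degrees / 180 = -0.1222.

play_rows:
  commands:
    - {"dx":0,"dy":0,"dz":0,"wx":0,"wy":-0.0444,"wz":0}
    - {"dx":0,"dy":0,"dz":0,"wx":0,"wy":-0.0889,"wz":0}
    - {"dx":0,"dy":0,"dz":0,"wx":0,"wy":-0.1222,"wz":0}
    - {"dx":0,"dy":0,"dz":0,"wx":0,"wy":-0.1222,"wz":0}
    - {"dx":0,"dy":0,"dz":0,"wx":0,"wy":-0.1222,"wz":0}
    - {"dx":0,"dy":0,"dz":0,"wx":0,"wy":-0.1222,"wz":0}
    - {"dx":0,"dy":0,"dz":0,"wx":0,"wy":-0.0833,"wz":0}
    - {"dx":0,"dy":0,"dz":0,"wx":0,"wy":-0.0444,"wz":0}
    - {"dx":0,"dy":0,"dz":0,"wx":0,"wy":0,"wz":0}
    - {"dx":0,"dy":0,"dz":0,"wx":0,"wy":0,"wz":0}
    - {"dx":0,"dy":0,"dz":0,"wx":0,"wy":0,"wz":0}
    - {"dx":0,"dy":0,"dz":0,"wx":0,"wy":0,"wz":0}

```text
time: 19.0
position: [0.5059, -0.2235, 0.1331]
orientation: [-0.187, 3.135, 0.0]
ft_force: [-0.7, 0.6, -2.4]
finger_gap: 0.646
finger_force: 83.6
```

```bash
python3 o.py
```

```text
19.25 [-0.296  0.02  -2.802  0.004 -0.059 -0.004] sd [0.36  0.423 0.648 0.023 0.026 0.022] 0.642 83.6
[ 0.5052 -0.2239  0.134 ] [-1.850e-01  3.135e+00 -1.000e-03]
```

To row units: 22 degrees / 180 = 0.1222.

play_rows:
  commands:
    - {"dx":0,"dy":0,"dz":0,"wx":0,"wy":0.0444,"wz":0}
    - {"dx":0,"dy":0,"dz":0,"wx":0,"wy":0.0889,"wz":0}
    - {"dx":0,"dy":0,"dz":0,"wx":0,"wy":0.1222,"wz":0}
    - {"dx":0,"dy":0,"dz":0,"wx":0,"wy":0.1222,"wz":0}
    - {"dx":0,"dy":0,"dz":0,"wx":0,"wy":0.1222,"wz":0}
    - {"dx":0,"dy":0,"dz":0,"wx":0,"wy":0.1222,"wz":0}
    - {"dx":0,"dy":0,"dz":0,"wx":0,"wy":0.0833,"wz":0}
    - {"dx":0,"dy":0,"dz":0,"wx":0,"wy":0.0444,"wz":0}
    - {"dx":0,"dy":0,"dz":0,"wx":0,"wy":0,"wz":0}
    - {"dx":0,"dy":0,"dz":0,"wx":0,"wy":0,"wz":0}
    - {"dx":0,"dy":0,"dz":0,"wx":0,"wy":0,"wz":0}
    - {"dx":0,"dy":0,"dz":0,"wx":0,"wy":0,"wz":0}

```text
time: 20.5
position: [0.5072, -0.2248, 0.1352]
orientation: [-0.186, 3.134, -0.004]
ft_force: [0.8, -0.1, -1.7]
finger_gap: 0.648
finger_force: 84.1
```

```bash
python3 o.py; python3 - <<'E'
from h import *
c,s,R=wrist(); save(c,"w3"); print(R.round(3)); tops(c,.171,.02); tops(c)
E
```

```text
20.75 [ 0.571 -0.04  -2.67   0.005  0.042  0.006] sd [0.389 0.139 0.517 0.031 0.038 0.016] 0.645 84.1
[ 0.507  -0.2239  0.133 ] [ 0.188 -3.136 -0.   ]
[[-0.993 -0.119 -0.001]
 [-0.119  0.993  0.   ]
 [ 0.001  0.    -1.   ]]
0.7 rect [ 489. -226.] [90. 60.] 5.9 z 0.1674
0.89 rect [ 477. -350.] [120.  56.] 5.5 z 0.0496
0.69 rect [514. -86.] [109.  56.] 3.9 z 0.0496
```

View pics/w3.png

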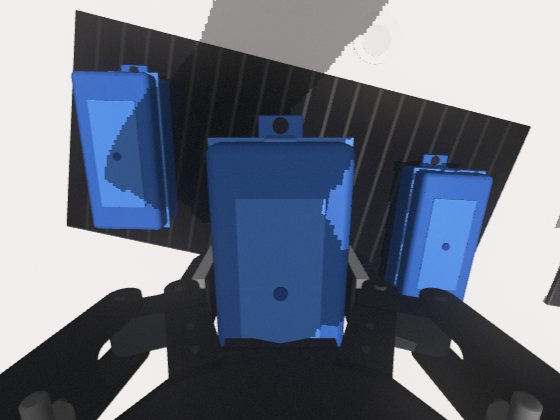

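Housing_2 is held at the picture centre (280, 260), and the other two are standing undisturbed at (125, 150) and (440, 235). Its torque flips with the tilt (+0.049, -0.059, +0.042), so this is the one that rattles. Next I lift it and carry it over the bin.

To row units: 0.185 m / 0.6 = 0.3083, -0.002 m / 0.6 = -0.0033.

play_rows:
  commands:
    - {"dx":0,"dy":0,"dz":-0.025,"wx":0,"wy":0,"wz":0}
    - {"dx":0,"dy":0,"dz":-0.0667,"wx":0,"wy":0,"wz":0}
    - {"dx":0,"dy":0,"dz":-0.125,"wx":0,"wy":0,"wz":0}
    - {"dx":0,"dy":0,"dz":-0.175,"wx":0,"wy":0,"wz":0}
    - {"dx":0,"dy":0,"dz":-0.2,"wx":0,"wy":0,"wz":0}
    - {"dx":-0.0033,"dy":0.025,"dz":-0.2,"wx":0,"wy":0,"wz":0}
    - {"dx":-0.0083,"dy":0.0667,"dz":-0.2,"wx":0,"wy":0,"wz":0}
    - {"dx":-0.015,"dy":0.1167,"dz":-0.2,"wx":0,"wy":0,"wz":0}
    - {"dx":-0.0217,"dy":0.175,"dz":-0.2,"wx":0,"wy":0,"wz":0}
    - {"dx":-0.0283,"dy":0.2333,"dz":-0.2,"wx":0,"wy":0,"wz":0}
    - {"dx":-0.035,"dy":0.2833,"dz":-0.2,"wx":0,"wy":0,"wz":0}
    - {"dx":-0.0383,"dy":0.3083,"dz":-0.2,"wx":0,"wy":0,"wz":0}

```text
time: 22.15
position: [0.5056, -0.0341, 0.2522]
orientation: [0.19, -3.134, -0.002]
ft_force: [1.1, -1.3, -3.0]
finger_gap: 0.64
finger_force: 84.4
```

play_rows:
  commands:
    - {"dx":-0.0033,"dy":0.025,"dz":0,"wx":0,"wy":0,"wz":0}
    - {"dx":-0.0083,"dy":0.0667,"dz":0,"wx":0,"wy":0,"wz":0}
    - {"dx":-0.015,"dy":0.1167,"dz":0,"wx":0,"wy":0,"wz":0}
    - {"dx":-0.0217,"dy":0.175,"dz":0,"wx":0,"wy":0,"wz":0}
    - {"dx":-0.0283,"dy":0.2333,"dz":0,"wx":0,"wy":0,"wz":0}
    - {"dx":-0.035,"dy":0.2917,"dz":0,"wx":0,"wy":0,"wz":0}
    - {"dx":-0.0433,"dy":0.35,"dz":0,"wx":0,"wy":0,"wz":0}
    - {"dx":-0.0483,"dy":0.3917,"dz":0,"wx":0,"wy":0,"wz":0}
    - {"dx":-0.05,"dy":0.4083,"dz":0,"wx":0,"wy":0,"wz":0}
    - {"dx":-0.05,"dy":0.4083,"dz":0,"wx":0,"wy":0,"wz":0}
    - {"dx":-0.05,"dy":0.4083,"dz":0,"wx":0,"wy":0,"wz":0}
    - {"dx":-0.05,"dy":0.4083,"dz":0,"wx":0,"wy":0,"wz":0}

```text
time: 23.35
position: [0.5077, 0.2083, 0.2532]
orientation: [0.184, -3.136, 0.001]
ft_force: [-0.0, -0.5, -2.5]
finger_gap: 0.642
finger_force: 84.4
```

```bash
python3 o.py; python3 - <<'E'
from h import *
I=[]
for n in ["scene","side"]:
    c=capture(n); save(c,n+"2"); W=cloud(c); tops(c,.29,.03); tops(c)
    k=(W[...,2]>.115)&(W[...,2]<.17)&(W[...,1]>.05)&(W[...,1]<.4)&(W[...,0]>.35)&(W[...,0]<.68)&(c["depth"]>0)
    P=W[k]; r=cv2.minAreaRect(P[:,:2].astype(np.float32)*1000); print("rim",np.round(r[0]),np.round(r[1]))
c=np.hstack([cv2.imread("pics/scene2.png")[60:400,60:460],cv2.imread("pics/side2.png")[60:400,130:530]])
cv2.imwrite("pics/b.png",c)
E
```

```text
23.6 [-0.111 -0.171 -2.806  0.01   0.06  -0.018] sd [0.924 0.367 0.795 0.047 0.015 0.011] 0.647 84.4
[0.5077 0.2088 0.2534] [-0.184  3.136 -0.   ]
0.8 rect [530. 208.] [82. 57.] 7.8 z 0.284
0.9 rect [522. -86.] [121.  55.] 4.1 z 0.0508
0.81 rect [ 477. -352.] [123.  56.] 5.3 z 0.0509
rim [511. 203.] [274. 182.]
0.62 rect [504. 213.] [123.  62.] 9.9 z 0.2808
0.78 rect [492. -83.] [50. 74.] 87.3 z 0.0505
0.74 rect [ 475. -348.] [120.  63.] 6.4 z 0.0498
rim [510. 215.] [247. 177.]
```

View pics/b.png

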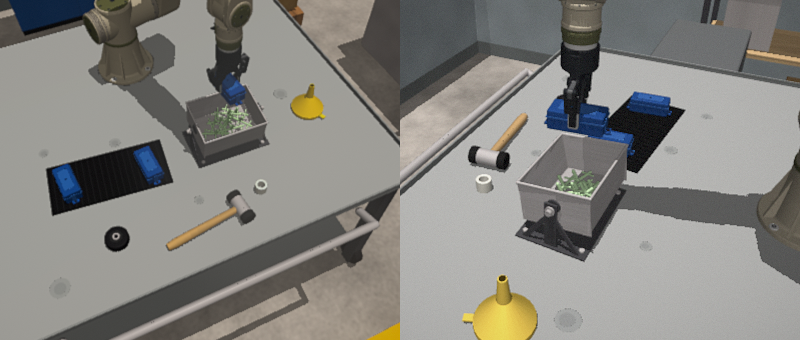

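The picture shows housing_2 held over the bin at about (232, 90) in the left half, with the bin and bystanders unmoved. I will check that it is level before handing in.

```bash
python3 - <<'E'
from h import *
for n in ["scene","side"]:
    c=capture(n); W=cloud(c)
    for m in masks_of(c,"housing_2")[:3]:
        P=W[m["pixels"]&(W[...,2]>.26)&(W[...,2]<.32)]
        if len(P)<50: continue
        z=P[:,2]; zh=P[z>np.median(z)-.012]
        A=np.c_[zh[:,:2]-zh[:,:2].mean(0),np.ones(len(zh))]; q=np.linalg.lstsq(A,zh[:,2],rcond=None)[0]; print(n,q.round(3),len(zh))
E
```

```text
scene [-0.067  0.03   0.288] 375
side [ 0.024 -0.144  0.285] 843
```

```bash
python3 -c "
from rig import env
print(env.finish_job())"
```

```text
the job is handed in; nothing more can be done
None
```

I handed the job in while still holding housing_2 level over the middle of the bin, its underside about 24 cm above the cart. It was the one that rattled; housing_3 tested sound and was stood back on the mat, housing_1 was never lifted because the rattler had already turned up, and the judge's verdict was not shown.

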